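# Charge the discharged cells in the charging drawer

## Task

Put the discharged cells on charge: turn the charging cabinet's isolator off, pull the drawer out to its stop, lay every cell from the counter tray in a groove (bay) of its own in the drawer with its button end towards the back of the cabinet, push the drawer fully home and turn the isolator back on. The drawer must never be open while the isolator is on, and the other things on the counter stay where they are.

Things in the scene. Friction and masses are not known exactly. Their poses are not given: they have to be found in the camera images.
- charger: bench charging cabinet, grey steel, 310 mm wide, 210 mm deep, top 95 mm above the counter; behind a front grey deck the top is a smoked acrylic window. Fixed; place and yaw vary. Origin on the counter at mid-width, 65 mm before the cabinet's front opening; x points to the cabinet's back (away from the robot), y to its left, z up. The rotary isolator stands on the deck at its right front corner
- drawer (a joint): the cabinet's one drawer, slides towards -x of the cabinet: 0 is shut, 0.125 m is fully out against its stop. About 2 N of friction, stays where it is left, no latch
- drawer_handle (a point): middle of the drawer's bow handle: a horizontal round steel bar, 10 mm thick, 110 mm long, parallel to the drawer front, 45 mm out from the 12 mm thick front panel and 68 mm above the counter. Frame as the cabinet's. The panel is 290 mm wide, from 12 to 80 mm above the counter. The bar can be pinched or hooked from above
- isolator (a joint): the rotary isolator handle. 0 is off: the bar lies across, parallel to the drawer front, the white pointer mark on its top to the cabinet's left (+y). 1.571 rad is on: turned a quarter turn clockwise seen from above, the bar in line with the drawer's travel, pointer to the cabinet's back. A spring detent (0.07 N m) snaps it to the nearer stop
- isolator_grip (a point): on the handle's vertical axis, 132 mm above the counter, at a good height for the middle of the finger pads. The handle is a black upright bar 14 mm thick, 58 mm long, whose top is at 145 mm; below it a 52 mm round disc (top at 117 mm) on a 66 mm square housing. The point's y axis runs along the bar to the pointer end, x across the bar
- cell1: discharged rechargeable cell 1 (may be absent), lying on its side in the tray: a white cylinder 26 mm in diameter, 67 mm long over all, with a dark metal band round it near one end and at that end a metal button, 10 mm across, 2 mm high; 90 g; it rolls; can be held across or by its ends. Origin at its middle, on its axis; x axis along the cell towards the button (y and z turn as it rolls)
- cell1_button (a point): tip of the button of cell 1, 33.5 mm from its middle. The cells' tray is a fixed shallow black rubber-lined counter tray, 260 by 250 mm, floor 3 mm and rim 8 mm above the counter, left or right of the cabinet; its place and yaw vary
- cell2: discharged rechargeable cell 2 (may be absent), lying on its side in the tray: a white cylinder 26 mm in diameter, 67 mm long over all, with a dark metal band round it near one end and at that end a metal button, 10 mm across, 2 mm high; 90 g; it rolls; can be held across or by its ends. Origin at its middle, on its axis; x axis along the cell towards the button (y and z turn as it rolls)
- cell2_button (a point): tip of the button of cell 2, 33.5 mm from its middle. The cells' tray is a fixed shallow black rubber-lined counter tray, 260 by 250 mm, floor 3 mm and rim 8 mm above the counter, left or right of the cabinet; its place and yaw vary
- cell3: discharged rechargeable cell 3 (may be absent), lying on its side in the tray: a white cylinder 26 mm in diameter, 67 mm long over all, with a dark metal band round it near one end and at that end a metal button, 10 mm across, 2 mm high; 90 g; it rolls; can be held across or by its ends. Origin at its middle, on its axis; x axis along the cell towards the button (y and z turn as it rolls)
- cell3_button (a point): tip of the button of cell 3, 33.5 mm from its middle. The cells' tray is a fixed shallow black rubber-lined counter tray, 260 by 250 mm, floor 3 mm and rim 8 mm above the counter, left or right of the cabinet; its place and yaw vary
- cell4: discharged rechargeable cell 4 (may be absent), lying on its side in the tray: a white cylinder 26 mm in diameter, 67 mm long over all, with a dark metal band round it near one end and at that end a metal button, 10 mm across, 2 mm high; 90 g; it rolls; can be held across or by its ends. Origin at its middle, on its axis; x axis along the cell towards the button (y and z turn as it rolls)
- cell4_button (a point): tip of the button of cell 4, 33.5 mm from its middle. The cells' tray is a fixed shallow black rubber-lined counter tray, 260 by 250 mm, floor 3 mm and rim 8 mm above the counter, left or right of the cabinet; its place and yaw vary
- bay1 (a point): bay 1 of the drawer (1 rightmost, 4 leftmost, 58 mm apart): the middle of a cell lying in it, 35 mm above the counter. A groove along the drawer, 74 mm long between end strips, its middle 59 mm behind the front panel; the ridges between bays rise from 9 to 5 mm, the end strips to 1 mm below the cell's axis. Clear of the cabinet only with the drawer fully out. Frame as the cabinet's; buttons go to +x
- bay2 (a point): bay 2 of the drawer (1 rightmost, 4 leftmost, 58 mm apart): the middle of a cell lying in it, 35 mm above the counter. A groove along the drawer, 74 mm long between end strips, its middle 59 mm behind the front panel; the ridges between bays rise from 9 to 5 mm, the end strips to 1 mm below the cell's axis. Clear of the cabinet only with the drawer fully out. Frame as the cabinet's; buttons go to +x
- bay3 (a point): bay 3 of the drawer (1 rightmost, 4 leftmost, 58 mm apart): the middle of a cell lying in it, 35 mm above the counter. A groove along the drawer, 74 mm long between end strips, its middle 59 mm behind the front panel; the ridges between bays rise from 9 to 5 mm, the end strips to 1 mm below the cell's axis. Clear of the cabinet only with the drawer fully out. Frame as the cabinet's; buttons go to +x
- bay4 (a point): bay 4 of the drawer (1 rightmost, 4 leftmost, 58 mm apart): the middle of a cell lying in it, 35 mm above the counter. A groove along the drawer, 74 mm long between end strips, its middle 59 mm behind the front panel; the ridges between bays rise from 9 to 5 mm, the end strips to 1 mm below the cell's axis. Clear of the cabinet only with the drawer fully out. Frame as the cabinet's; buttons go to +x
- cradle: grey plastic watch cradle, 85 x 60 mm; a bystander, loose. Origin at the centre of its underside
- tweezer_stand: brass tweezer stand, 110 mm high; a bystander, loose. Origin at the centre of its underside
- opener: caseback opener, steel with black grip, 135 mm long; a bystander, loose. Origin at the centre of its underside
- caseback: chrome watch caseback, 36 mm across, 6 mm high; a bystander, loose. Origin at the centre of its underside
- coin1: silver coin cell, 20 mm across, 4 mm thick; a bystander, loose. Origin at the centre of its underside
- coin2: silver coin cell, 20 mm across, 4 mm thick; a bystander, loose. Origin at the centre of its underside
- bulb_carton: bulb carton, 62 x 62 x 110 mm, standing on the counter; a bystander, loose. Origin at the centre of its underside
Not all that is in view belongs to the job. Leave any blue or brown look-alike of the cell3 alone.

How it is judged:
By the outcome, as a careful person would: the job done as asked, in the order asked, and still so for the second after the job is handed in, with the robot touching nothing.
Of cell1, cell2, cell3, cell4 only 3 to 4 are there at a start; the rules pass over those that are not, and their reading is None.
At some moment in a run one of cell1, cell2, cell3, cell4 may be knocked a few centimetres aside while the robot is not near it.
Once in a run the grip may slacken for a moment while it holds something.
It also fails if it takes over 210 s, if anything falls off the work surface, if the arm or the gripper's body presses on something with over 40 N, if the wrist force passes 120 N, or if a joint passes its speed limit or range.

## Robot

A 6-joint arm with a two-finger parallel gripper is mounted at the origin on the work surface. World frame = base frame: x ahead of the robot, y to its left, z up, the work surface at z = 0. Lengths are in mm, angles in rad, forces in N, time in s.
With the tool pointing down it reaches from about 275 to 1000 mm from the base axis. Payload 8.4 kg.
Tool frame: the origin (TCP) lies at the very end of the fingers, on their centre line; the grasp point (between the pads) lies 19 mm behind it (grip_point_offset is the distance from the TCP to the grasp point, in mm); y points along the fingers, x is the direction in which the jaws open and shut, and the axes are right-handed (so a half turn about y gives the same grasp; the last joint's range is limited). The gripper opens to 85 mm and grips with 20 to 120 N. Pads are 22 mm wide; open, the fingers measure 114 mm over their backs; the gripper's body (76 mm by 85 mm) begins 54 mm behind the grasp point. The pads swing forward as they close: fully open they stand 13 mm farther back than shut.
Start: joints at [1.146, 0.353, 1.633, -0, 1.155, -0.002], TCP at [256.446, 569.968, 200.881] pointing down, gripper open.
Joint ranges: [-2.63, 2.63], [-0.92, 2.1], [0.06, 2.66], [-1.3, 4.44], [0, 2.69], [-3.02, 3.02]. Speed limits (rad/s): [2.22, 2.22, 2.79, 3.14, 3.14, 3.14].

## Interface

Orientations are given as a rotation vector (axis times angle).
In Python, from bench import goto, move_linear, movej, open_jaws, gripper_close, wait, inverse_kinematics, get_image, PlanningError, close_job, get_time_s, get_joints, get_dq, get_joint_efforts, get_ee_pos, get_ee_rot, get_ft_force, get_wrist_torque, get_grip_width, grip_point_offset gives the robot as it stands. The module is installed in compiled form; this text tells all that it offers. Calls block until the motion is done:
- goto(position, orientation): joint-space move of the TCP to a pose.
- move_linear(position, frame=None, max_speed=150, threshold=None): straight line of the TCP; frame=None keeps the orientation; max_speed is the mean speed in mm/s. With threshold (N) it stops when the force on the tool has changed by that much, and returns True; else False.
- movej(angles): joint-space move.
- open_jaws() and gripper_close(): open the fingers fully, or close them until they stop; the grip force is fixed at half the most.
- wait(seconds).
- inverse_kinematics(position, orientation): joint angles nearest the present ones, or None.
- get_image(name): name is "scene" or "top" or "wrist"; returns a dict with "color" (384x512x3 uint8, red, green, blue), "fx", "fy", "cx", "cy" (pixels), "position" and "orientation" of the camera in the world; the wrist camera has in their place "hand_eye" (4x4, takes a point from camera to tool coordinates, whose origin is the TCP and whose axes are the tool frame's). Camera axes: x right, y down, z forward; pixel columns grow to the right and rows downward; lengths in mm; the calibration is good to about 2 mm. The wrist camera is an equidistant fisheye: a pixel r from the principal point sees the ray r / f radians off the axis. A picture is of the moment at which its call begins: read the wrist's pose just before it. There is no depth.
A pose or a line that the arm cannot do raises PlanningError and nothing moves.
- close_job(): hands the job in, once; it reports no verdict.
Readings, each from a call of its own:
- get_time_s(): time.
- get_joints(): joint angles.
- get_dq(): joint speeds.
- get_joint_efforts(): joint torques, N m.
- get_ee_pos(): TCP position.
- get_ee_rot(): TCP orientation.
- get_ft_force(): force on the tool from outside, world axes, zero at the start.
- get_wrist_torque(): the same for the moment, N m.
- get_grip_width(): finger opening in mm.
Only numpy, scipy, OpenCV 4.12 (cv2) and the standard library are available. Lean on these libraries where they do the work, as an engineer would, in place of code of your own. Each camera call takes 0.05 s, during which the arm holds its last target. There are 200 camera calls.

## Working session

There is one attempt and no reset: what is moved stays moved. The work goes in short steps, each a Python script; the robot and the scene stay as the last script left them, time stands still between calls to the robot, and variables do not carry over. Pictures are saved under pics/ and viewed, on a budget of 14 in all, crops included, one or two more only if the job needs it, and the job is handed in when it is done.

```bash
mkdir -p pics; python3 - <<'E'
from bench import *
import cv2,numpy as np
for n in("scene","top","wrist"):
    im=get_image(n); cv2.imwrite(f"pics/{n}0.png",cv2.resize(im["color"][:,:,::-1],None,fx=1.5,fy=1.5,interpolation=cv2.INTER_CUBIC))
    print(n,{k:(np.round(v,3).tolist() if k!="color" else 0) for k,v in im.items()})
print(get_ee_pos(),get_ee_rot(),get_time_s(),grip_point_offset() if callable(grip_point_offset) else grip_point_offset,get_grip_width())
E
```

```text
scene {'color': 0, 'fx': 424.644, 'fy': 424.644, 'cx': 255.681, 'cy': 195.082, 'position': [1316.677, -18.299, 962.555], 'orientation': [-1.873, -1.741, 0.654]}
top {'color': 0, 'fx': 463.416, 'fy': 463.416, 'cx': 253.064, 'cy': 191.988, 'position': [346.16, 7.928, 1385.262], 'orientation': [-2.147, 2.091, -0.182]}
wrist {'color': 0, 'fx': 297.319, 'fy': 297.319, 'cx': 257.103, 'cy': 189.351, 'hand_eye': [[1.0, 0.001, -0.001, -0.606], [0.001, -0.283, 0.959, -172.328], [0.001, -0.959, -0.283, 72.068], [0.0, 0.0, 0.0, 1.0]]}
[256.31574156 569.61049117 200.31942415] [-1.38064975 -0.8917011   0.89314964] 0.15 18.700000000000003 85.66621250520359
```

View pics/top0.png

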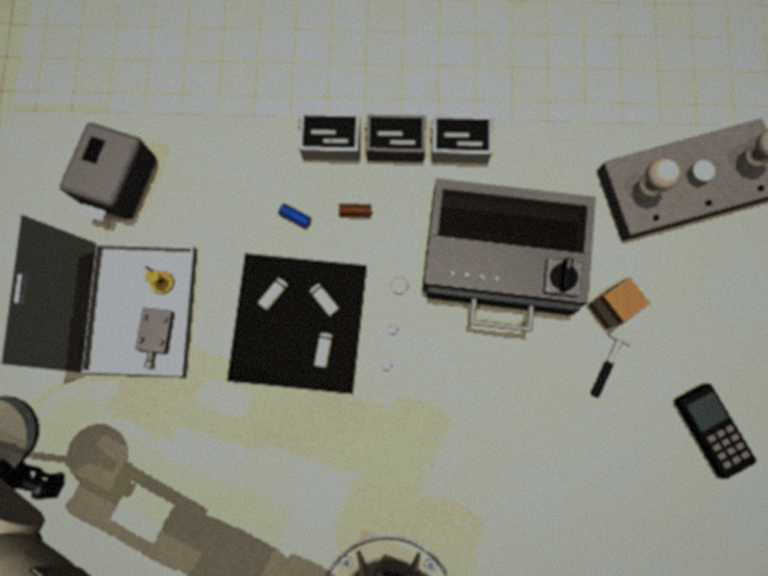

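View pics/scene0.png

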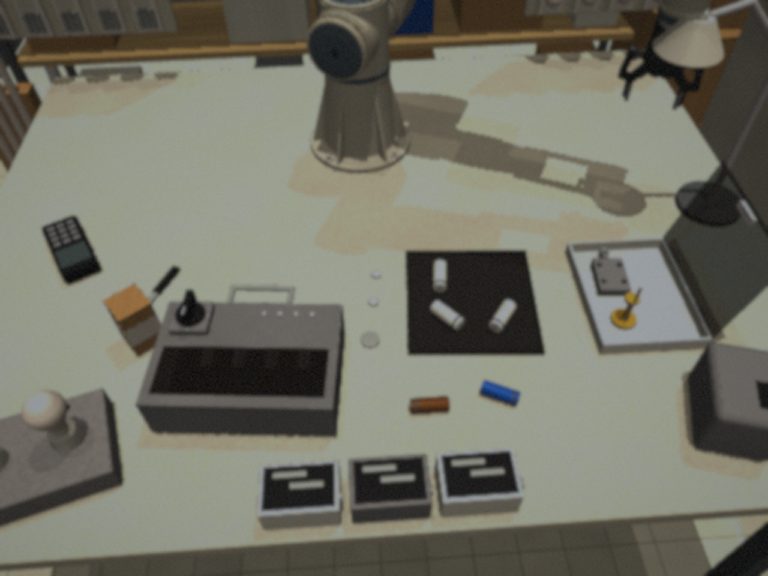

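The top view shows three white cells in the black tray at (272,293), (323,299) and (323,350). The cabinet is at about (510,245), its handle at (501,325), and the isolator at (565,275) is set to on. The blue and brown look-alikes lie behind the tray.

```bash
cat > h.py <<'E'
from bench import *
import cv2,numpy as np
from scipy.spatial.transform import Rotation as Ro
def rot(a):  # tool down, jaw axis at world yaw a
    c,s=np.cos(a),np.sin(a)
    return Ro.from_matrix(np.array([[c,0,-s],[s,0,c],[0,-1,0]])).as_rotvec()
def shot(n):
    p,r=np.array(get_ee_pos()),Ro.from_rotvec(get_ee_rot()).as_matrix()
    im=get_image(n)
    if n=="wrist":
        H=np.array(im["hand_eye"]); im["R"]=r@H[:3,:3]; im["p"]=p+r@H[:3,3]; im["fish"]=1
    else: im["R"]=Ro.from_rotvec(im["orientation"]).as_matrix(); im["p"]=np.array(im["position"]); im["fish"]=0
    return im
def ray(im,uv,z):
    uv=np.atleast_2d(np.array(uv,float)); d=np.c_[(uv[:,0]-im["cx"])/im["fx"],(uv[:,1]-im["cy"])/im["fy"]]
    if im["fish"]:
        t=np.linalg.norm(d,axis=1)+1e-9; d=np.c_[d*(np.sin(t)/t)[:,None],np.cos(t)]
    else: d=np.c_[d,np.ones(len(d))]
    w=d@im["R"].T; return im["p"]+w*((z-im["p"][2])/w[:,2])[:,None]
def proj(im,P):
    c=(np.atleast_2d(P)-im["p"])@im["R"]
    if im["fish"]:
        r=np.hypot(c[:,0],c[:,1])+1e-9; t=np.arctan2(r,c[:,2]); q=c[:,:2]*(t/r)[:,None]
    else: q=c[:,:2]/c[:,2:]
    return np.c_[q[:,0]*im["fx"]+im["cx"],q[:,1]*im["fy"]+im["cy"]]
def save(im,name,s=1.5): cv2.imwrite(f"pics/{name}.png",cv2.resize(im["color"][:,:,::-1],None,fx=s,fy=s,interpolation=cv2.INTER_CUBIC))
def whites(im,center,rad,z=16,vmin=110):
    """white bodies near world point: list (pos, axis angle, length, width)"""
    hsv=cv2.cvtColor(im["color"],cv2.COLOR_RGB2HSV)
    m=((hsv[...,2]>vmin)&(hsv[...,1]<90)).astype(np.uint8)*255
    out=[]
    for c in cv2.findContours(m,cv2.RETR_EXTERNAL,cv2.CHAIN_APPROX_NONE)[0]:
        if len(c)<15: continue
        P=ray(im,c[:,0],z)[:,:2]; (ctr,wh,a)=cv2.minAreaRect(P.astype(np.float32))
        if np.hypot(*(np.array(ctr)-center))>rad or max(wh)>110 or max(wh)<30: continue
        b=cv2.boxPoints((ctr,wh,a)); e=[b[1]-b[0],b[2]-b[1]]; e=max(e,key=np.linalg.norm)
        out.append((np.round(ctr,1),round(float(np.arctan2(e[1],e[0])),3),round(max(wh),1),round(min(wh),1)))
    return out
E
python3 - <<'E'
from h import *
im=shot("top")
g=lambda l,z:print(np.round(ray(im,np.array(l)/1.5,z)[:,:2],1).tolist())
g([(437,181),(595,197),(584,305),(425,287)],95)
g([(470,327),(531,331)],68); g([(565,275)],145)
g([(298,322)],3)
c=ray(im,[(298/1.5,322/1.5)],3)[0,:2]
for w in whites(im,c,130): print(w)
im2=shot("scene")
print([np.round(x,1).tolist() for x in ray(im2,np.array([(190,298)])/1.5,140)])
for w in whites(im2,c,130): print(w)
print(Ro.from_rotvec(get_ee_rot()).as_matrix().round(2).tolist())
E
```

```text
[[799.9, -77.9], [774.7, -382.7], [563.0, -356.0], [589.9, -57.8]]
[[519.6, -146.0], [514.9, -261.9]]
[[609.0, -309.0]]
[[529.4, 191.0]]
[[603.4, -308.5, 140.0]]
[[0.41, -0.0, -0.91], [0.91, -0.0, 0.41], [-0.0, -1.0, 0.0]]
```

```bash
python3 - <<'E'
from h import *
im=shot("top")
for u,v in[(272,293),(323,299),(323,350),(300,330)]: print(im["color"][int(v/1.5),int(u/1.5)])
goto([600,-270,260],rot(-1.65)); print(get_joints(),get_time_s())
w=shot("wrist"); save(w,"w1")
np.savez("w1.npz",**{k:w[k] for k in w})
for P in[(609,-309,145),(603,-308,145)]: print(proj(w,P)*1.5)
E
```

```text
[163 166 167]
[161 165 168]
[162 165 170]
[14 11 10]
[-4.24028416e-01  3.58098104e-01  1.49309033e+00  1.62913730e-04
  1.29051297e+00  1.22474093e+00] 3.4833
[[443.30538362 247.854305  ]]
[[442.23481524 256.77601871]]
```

View pics/w1.png

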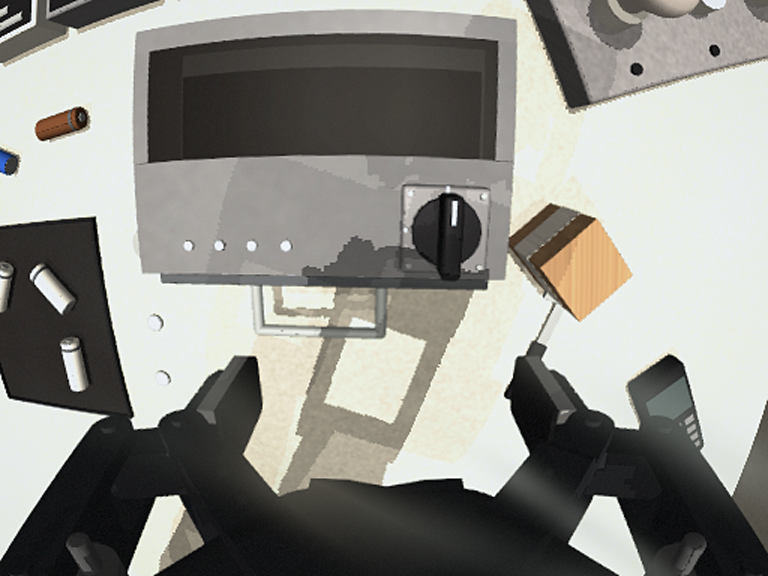

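```bash
python3 - <<'E'
from h import *
d=np.load("w1.npz"); w={k:d[k] for k in d}
g=lambda l,z:print(np.round(ray(w,np.array(l)/1.5,z)[:,:2],1).tolist())
g([(447,232)],117); g([(454,200),(453,225)],145); g([(402,184),(490,186),(490,270),(402,268)],100)
g([(137,160),(512,160)],95); g([(137,35),(516,20)],95); g([(257,330),(381,331)],70)
E
```

```text
[[614.4, -315.5]]
[[640.3, -317.7], [623.9, -316.2]]
[[649.9, -286.1], [644.6, -352.5], [579.0, -350.6], [585.7, -281.6]]
[[695.5, -70.5], [663.7, -372.2]]
[[803.7, -78.6], [775.8, -384.4]]
[[531.0, -148.3], [522.6, -260.0]]
```

```bash
cat >> h.py <<'E'
T=-0.088
def fmt(): print("t%.1f"%get_time_s(),"pos",np.round(get_ee_pos(),1),"F",np.round(get_ft_force(),1),"w%.1f"%get_grip_width())
E
python3 - <<'E'
from h import *
x,y=613.5,-315.5
goto([x,y,200],rot(T-np.pi/2))
print(move_linear([x,y,121],max_speed=100,threshold=8)); fmt()
gripper_close(); fmt()
for k in range(1,5):
    goto([x,y,121],rot(T-np.pi/2+k*np.pi/8)); 
fmt(); print(np.round(get_wrist_torque(),2))
open_jaws(); fmt()
move_linear([x,y,260])
w=shot("wrist"); save(w,"w2"); 
w=shot("top"); save(w,"t2")
E
```

```text
False
t4.9 pos [ 614.  -315.7  121.7] F [ 0.7 -0.5  0.1] w85.7
t5.7 pos [ 613.5 -315.5  121. ] F [-0.3  0.2 -0.2] w0.0
t7.5 pos [ 613.5 -315.5  121. ] F [-0.6  0.5 -0.3] w-0.4
[0.01 0.02 0.03]
t8.3 pos [ 613.5 -315.5  121. ] F [-0.6 -1.3  0.2] w85.3
```

View pics/w2.png

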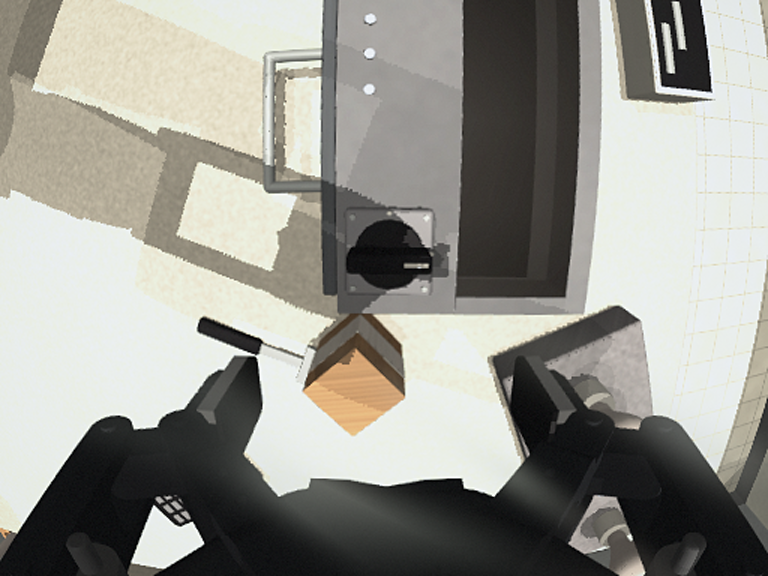

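The wrist view shows the isolator still on, at (389,258), and the jaws closed on nothing. I'll triangulate the pointer mark from the two wrist views.

```bash
python3 - <<'E'
from h import *
d=np.load("w1.npz"); w1={k:d[k] for k in d}
w2=shot("wrist"); fmt(); print(grip_point_offset())
for z in(100,145,190): print(z,ray(w1,np.array([(454,212)])/1.5,z).round(1),ray(w2,np.array([(417,266)])/1.5,z).round(1))
print("disc",ray(w1,np.array([(447,232)])/1.5,117),ray(w2,np.array([(389,256)])/1.5,117))
x,y=613.5,-315.5
print(proj(w2,[(x,y,260),(x,y,145),(x,y,117)])*1.5)
E
```

```text
t9.5 pos [ 613.  -315.2  258.8] F [-0.1 -0.6  0.2] w85.5Traceback (most recent call last):
  File "<stdin>", line 3, in <module>
TypeError: 'float' object is not callable
```

View pics/t2.png

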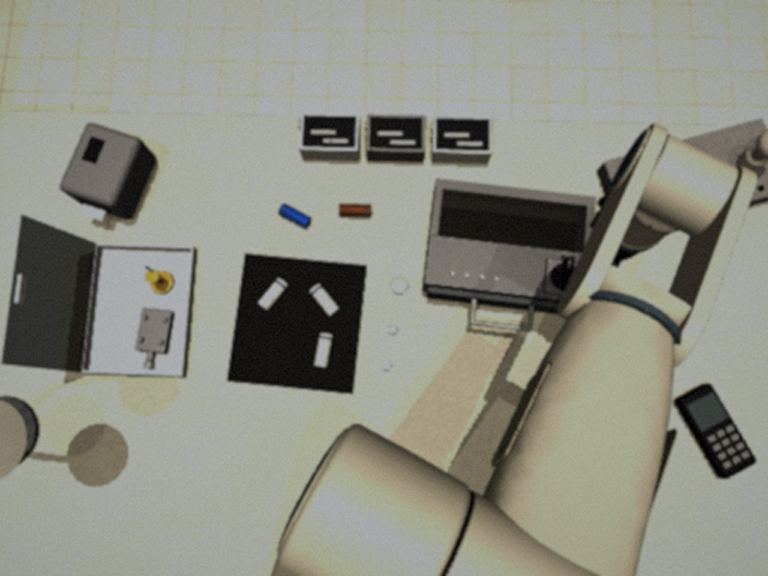

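```bash
python3 - <<'E'
from h import *
d=np.load("w1.npz"); w1={k:d[k] for k in d}
w2=shot("wrist"); fmt()
for z in(100,145,190): print(z,ray(w1,np.array([(454,212)])/1.5,z).round(1),ray(w2,np.array([(417,266)])/1.5,z).round(1))
print("disc",ray(w1,np.array([(447,232)])/1.5,117),ray(w2,np.array([(389,256)])/1.5,117))
x,y=613.5,-315.5
print(proj(w2,[(x,y,260),(x,y,145),(x,y,117)])*1.5)
E
```

```text
t9.6 pos [ 613.1 -315.3  258.9] F [ 0.2 -0.4  0.2] w85.2
100 [[ 626.3 -323.8  100. ]] [[ 635.4 -329.3  100. ]]
145 [[ 632.4 -317.3  145. ]] [[ 633.2 -317.8  145. ]]
190 [[ 638.5 -310.7  190. ]] [[ 631.  -306.2  190. ]]
disc [[ 614.39522856 -315.53658234  117.        ]] [[ 614.88168974 -315.78145902  117.        ]]
[[387.55976017 332.43507241]
 [387.12266662 265.17553517]
 [387.05970743 255.78333202]]
```

```bash
python3 - <<'E'
from h import *
x,y=614,-315.5
goto([x,y,200],rot(T-np.pi/2))
print(move_linear([x,y,121],max_speed=100,threshold=8)); fmt(); print(Ro.from_rotvec(get_ee_rot()).as_matrix().round(2).tolist())
a=shot("wrist"); gripper_close(); wait(.3); fmt()
b=shot("wrist"); cv2.imwrite("pics/w3.png",np.hstack([a["color"],b["color"]])[:,:,::-1][:, :])
c=cv2.imread("pics/w3.png"); cv2.imwrite("pics/w3.png",cv2.resize(c,(800,300)))
E
```

```text
False
t11.9 pos [ 614.5 -315.8  121.7] F [ 0.7  0.4 -0.1] w85.5
[[-0.09, 0.0, 1.0], [-1.0, -0.0, -0.09], [0.0, -1.0, 0.0]]
t13.0 pos [ 614.  -315.5  121. ] F [-0.1 -0.4 -0.3] w0.7
```

View pics/w3.png

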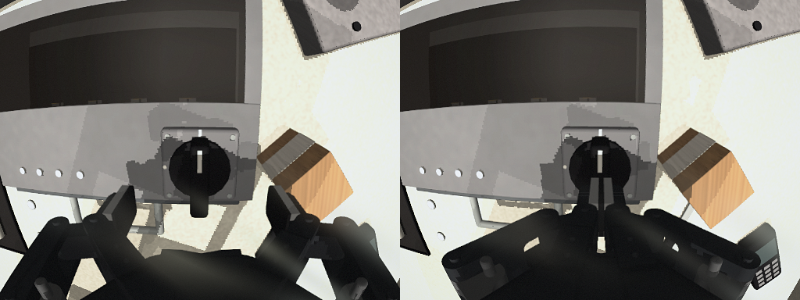

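```bash
python3 - <<'E'
from h import *
w=shot("wrist"); c=w["color"][80:340,130:390,::-1].astype(float)
cv2.imwrite("pics/w4.png",cv2.resize(np.clip(255*(c/255)**.5,0,255).astype(np.uint8),(600,600),interpolation=cv2.INTER_CUBIC))
E
```

```text
(no output)
```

View pics/w4.png

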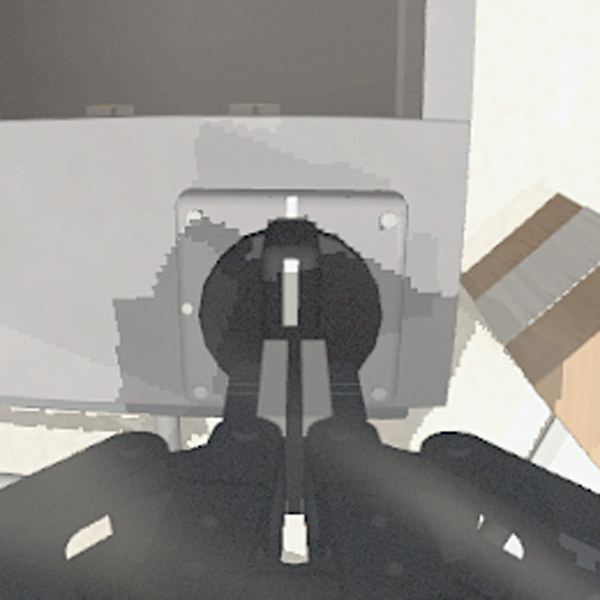

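The crop shows the closed fingertips lying over the bar and the pointer, so the tips sit higher than the TCP reading says. I'll check by touching down on the bar with the jaws shut.

```bash
python3 - <<'E'
from h import *
x,y=614,-315.5
print(move_linear([x,y,85],max_speed=15,threshold=4)); fmt()
p=get_ee_pos(); move_linear([x,y,p[2]+60]); fmt(); open_jaws()
E
```

```text
True
t14.0 pos [ 614.  -315.5  114.7] F [-0.6  0.2  5. ] w-0.1
t14.5 pos [ 613.7 -315.3  174.2] F [-0.7  0.1 -0.1] w0.2
```

Contact came at TCP z=115 on a bar whose top is at 145. The true fingertips are therefore about 30 mm behind the reported TCP, and I'll correct all heights by that.

```bash
cat >> h.py <<'E'
D=30.0   # measured: real (shut) fingertips end this far behind the reported TCP
def tz(z): return z-D
E
python3 - <<'E'
from h import *
x,y=614,-315.5
z=tz(121)
print(move_linear([x,y,z],max_speed=80,threshold=8)); fmt()
gripper_close(); fmt()
if get_grip_width()>8:
    for k in range(1,5): goto([x,y,z],rot(T-np.pi/2+k*np.pi/8)); fmt()
    print(np.round(get_wrist_torque(),2))
open_jaws(); move_linear([x,y,200])
goto([525,-190,230],rot(T))
w=shot("wrist"); save(w,"w5"); np.savez("w5.npz",**w); fmt()
print(whites(shot("top"),(529,191),130,vmin=90))
E
```

```text
False
t16.5 pos [ 614.5 -315.7   91.7] F [-0.1 -0.1  0.2] w85.5
t17.2 pos [ 614.  -314.6   91.3] F [-0.4  5.   3.8] w12.8
t17.6 pos [ 614.1 -314.8   91.3] F [-0.6  6.2  5.2] w12.8
t18.1 pos [ 614.3 -315.1   91.3] F [0.5 6.5 5.3] w13.1
t18.6 pos [ 614.5 -315.2   91.3] F [1.4 5.  5.7] w12.9
t19.0 pos [ 614.8 -315.3   91.3] F [2.7 4.4 3.9] w12.6
[ 0.99 -0.28 -0.04]
t21.3 pos [ 525.5 -190.4  229.6] F [0.  0.2 0.6] w85.4
[]
```

View pics/w5.png

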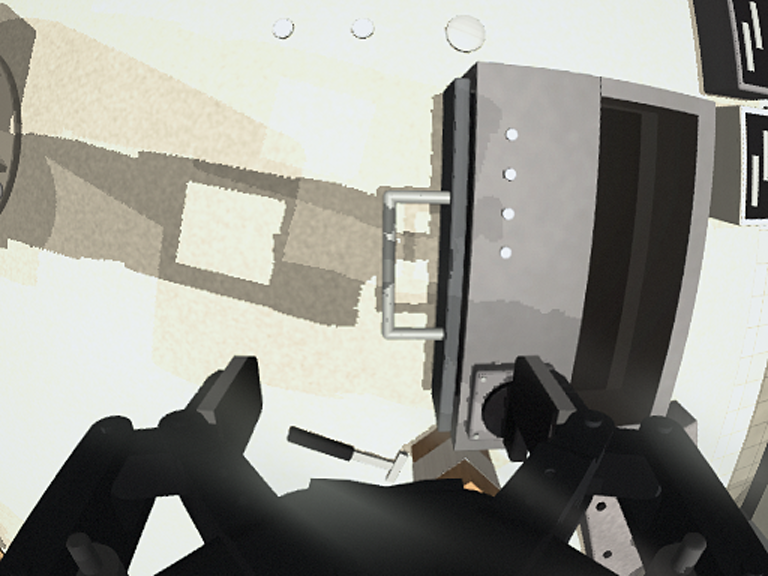

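Handle bar runs from (388,195) to (388,335). The isolator is half hidden by a finger, so I'll confirm it is off with the fixed cameras before opening the drawer.

```bash
python3 - <<'E'
from h import *
d=np.load("w5.npz"); w={k:d[k] for k in d}
print(ray(w,np.array([(388,195),(388,335)])/1.5,70).round(1).tolist())
t=shot("top"); s=shot("scene"); out=[]
for im in(t,s):
    u,v=proj(im,(614,-315.5,130))[0].astype(int); c=im["color"][v-40:v+40,u-40:u+40,::-1]; out.append(cv2.resize(c,(400,400),interpolation=cv2.INTER_CUBIC))
cv2.imwrite("pics/iso.png",np.hstack(out))
hsv=cv2.cvtColor(t["color"],cv2.COLOR_RGB2HSV)
for u,v in[(272,293),(323,299),(323,350)]: print(hsv[int(v/1.5)-1:int(v/1.5)+2,int(u/1.5)].tolist())
E
```

```text
[[530.3, -148.3, 70.0], [520.7, -259.8, 70.0]]
[[90, 9, 169], [111, 11, 168], [100, 5, 168]]
[[107, 10, 171], [98, 12, 167], [103, 13, 172]]
[[86, 12, 167], [95, 9, 168], [120, 6, 173]]
```

View pics/iso.png

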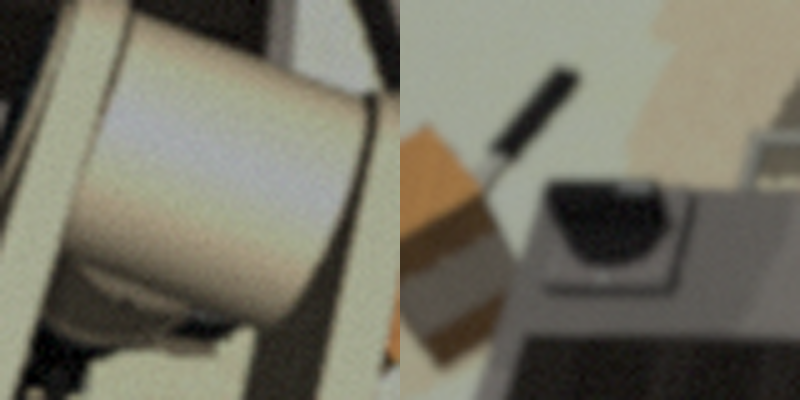

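Isolator is off: in the scene crop the bar lies across, with the white pointer at (635,187) towards the cabinet's left. I'll hook the handle with shut fingers and pull.

```bash
sed -i 's/RETR_EXTERNAL/RETR_LIST/' h.py; python3 - <<'E'
from h import *
X=np.array([np.cos(T),np.sin(T),0]); B=np.array([525.5,-204,0])
gripper_close()
p=B+22*X
goto(p+[0,0,tz(110)],rot(T-np.pi/2))
print(move_linear(p+[0,0,tz(54)],max_speed=80,threshold=6)); fmt()
print(move_linear(p-145*X+[0,0,tz(54)],max_speed=60,threshold=14)); fmt()
q=np.array(get_ee_pos()); print("travel",(q-p)@X)
move_linear(q+5*X); q=q+5*X; move_linear([q[0],q[1],tz(130)])
for n in("top",):
  for w in whites(shot(n),(529,191),130): print(w)
goto([500,190,260],rot(-1.57+.3)); open_jaws()
w=shot("wrist"); save(w,"w6"); np.savez("w6.npz",**w); fmt()
for c in whites(w,(529,191),130): print(c)
E
```

```text
False
t24.5 pos [ 547.7 -206.    24.1] F [ 0.6 -0.6 -0.1] w0.0
True
t26.4 pos [ 418.7 -194.9   24.3] F [2.1 0.3 1. ] w0.1
travel -129.17519556626215
(array([474.9, 138.2]), -0.137, 67.0, 25.0)
(array([576. , 141.2]), 0.705, 67.2, 24.3)
(array([585. , 244.1]), -0.646, 67.3, 24.4)
t29.8 pos [500. 190. 260.] F [0.3 0.3 0.1] w85.5
(array([467.4, 138. ]), -0.144, 56.8, 25.2)
(array([575.4, 138.4]), 0.715, 69.8, 26.0)
(array([585.6, 242.6]), -0.631, 69.3, 25.6)
```

View pics/w6.png

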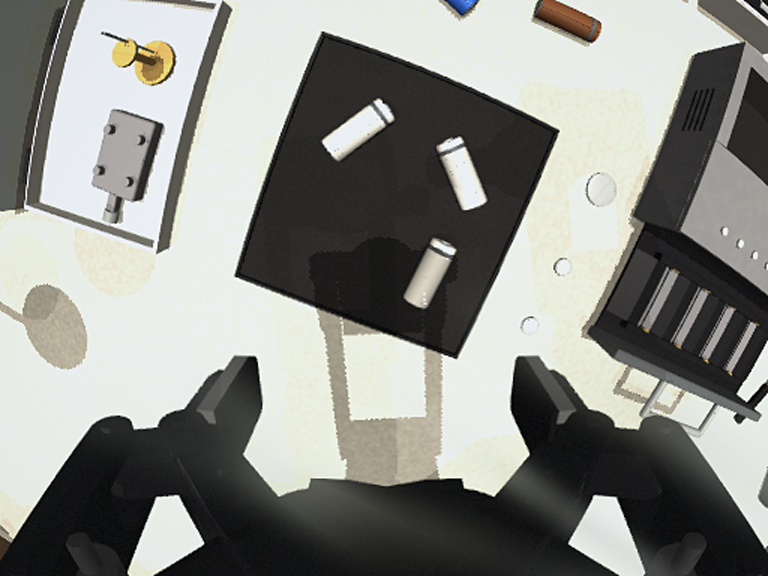

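Three cells, and all their bands point away from the robot: (383,105), (450,145) and (443,248). The drawer is out and its grooves are visible around (700,320). I'll pick the first cell and measure the bays while carrying it.

```bash
cat >> h.py <<'E'
def pick(c0,ang0):
    a=ang0-np.pi/2
    goto([c0[0],c0[1],170],rot(a)); wait(.2)
    w=shot("wrist"); L=[c for c in whites(w,c0,45) if c[2]>45]; print(L)
    c=min(L,key=lambda c:np.hypot(*(c[0]-c0))); ang=c[1]+np.pi*round((ang0-c[1])/np.pi)
    x,y=c[0]; goto([x,y,tz(75)],rot(ang-np.pi/2))
    print(move_linear([x,y,tz(10)],max_speed=100,threshold=8)); fmt()
    gripper_close(); fmt(); move_linear([x,y,120]); fmt()
    return ang
E
python3 - <<'E'
from h import *
pick(np.array([474.9,138.2]),-.137)
goto([440,-120,200],rot(T-np.pi/2)); wait(.2)
w=shot("wrist"); save(w,"w7"); np.savez("w7.npz",**w); fmt()
E
```

```text
[(array([473.8, 137.4]), -0.141, 69.8, 25.9)]
False
t31.9 pos [474.4 137.6 -19.4] F [ 0.1 -0.5 -0.9] w85.8
t32.5 pos [474.1 137.5 -19.5] F [-1.3  0.6  5.7] w23.4
t33.6 pos [473.1 137.2 119.2] F [ 0.4 -0.5 -0.8] w24.1
t34.9 pos [ 440.1 -119.1  199.6] F [ 0.1  0.  -0.8] w23.3
```

View pics/w7.png

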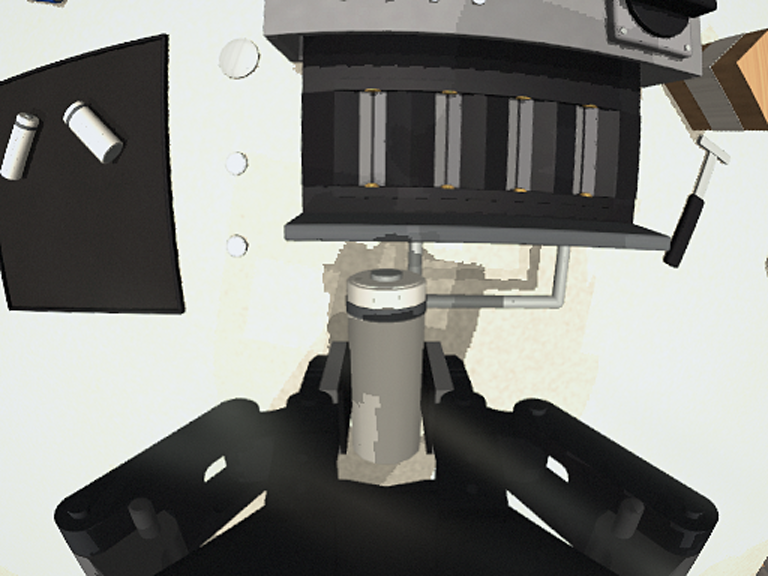

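Cell is held upright in view with its band at (387,305). The groove contacts lie at (372,91)/(371,186), (449,92)/(448,187), (524,98)/(519,188) and (590,105)/(585,193).

```bash
python3 - <<'E'
from h import *
d=np.load("w7.npz"); w={k:d[k] for k in d}
X=np.array([np.cos(T),np.sin(T)]);Y=np.array([-X[1],X[0]])
p=np.array([(372,91),(371,186),(449,92),(448,187),(524,98),(519,188),(590,105),(585,193)])/1.5
for z in(22,30):
    P=ray(w,p,z)[:,:2]; M=(P[0::2]+P[1::2])/2
    print(z,np.round(M,1).tolist(),np.linalg.norm(P[0::2]-P[1::2],axis=1).round(1),np.linalg.norm(np.diff(M,axis=0),axis=1).round(1))
C=np.array([516.5,-203.2]); print([np.round(C+k*Y,1).tolist() for k in(87,29,-29,-87)])
print("handle",ray(w,np.array([(430,301),(560,301)])/1.5,68).round(1).tolist())
# held cell: end-face centre of body front edge (387,293) & rear
E
```

```text
22 [[526.2, -116.3], [521.0, -176.0], [515.9, -235.3], [510.3, -294.2]] [74.9 75.4 73.4 74.7] [59.9 59.5 59.2]
30 [[525.9, -116.5], [520.8, -174.9], [515.8, -232.8], [510.4, -290.4]] [73.2 73.7 71.7 73. ] [58.6 58.1 57.8]
[[524.1, -116.5], [519.0, -174.3], [514.0, -232.1], [508.9, -289.9]]
handle [[406.6, -149.1, 68.0], [397.3, -248.9, 68.0]]
```

```bash
cat >> h.py <<'E'
BAY={4:(525,-116.5),3:(519.9,-174.5),2:(514.9,-232.4),1:(509.7,-290.)}
XC=np.array([np.cos(T),np.sin(T),0])
def place(b,tilt=0.,h=36.):
    """tilt about the cabinet x axis; + lifts the left (+y) finger"""
    R=(Ro.from_rotvec(XC*tilt)*Ro.from_rotvec(rot(T-np.pi/2)))
    up=-R.as_matrix()[:,1]; r=R.as_rotvec()
    tgt=lambda z:np.array([*BAY[b],z])-up*h
    goto(tgt(110),r); wait(.1); print("held w%.1f"%get_grip_width())
    move_linear(tgt(60),max_speed=120)
    print("touch",move_linear(tgt(35.5),max_speed=40,threshold=6)); fmt()
    open_jaws(); fmt(); move_linear(tgt(35.5)+up*90)
E
python3 - <<'E'
from h import *
place(4)
pick(np.array([575.7,140.]),.71)
goto([500,-60,130],rot(T-np.pi/2))
place(1)
goto([440,-190,200],rot(T-np.pi/2)); wait(.2)
w=shot("wrist"); save(w,"w8"); np.savez("w8.npz",**w); fmt()
E
```

```text
held w23.3
touch True
t36.8 pos [ 5.249e+02 -1.162e+02 -1.000e-01] F [0.8 1.5 4.6] w23.8
t37.4 pos [ 5.242e+02 -1.162e+02 -3.000e-01] F [ 0.3 -0.6 -0.2] w85.4
[(array([574.6, 138.1]), 0.716, 69.3, 25.6)]
False
t40.8 pos [575.1 138.2 -19.5] F [0.6 0.3 0. ] w85.3
t41.4 pos [575.  138.1 -19.5] F [-0.6 -1.1  7.1] w23.7
t42.5 pos [573.9 137.9 119. ] F [ 0.1 -0.2  0.2] w23.9
held w23.8
touch True
t45.6 pos [ 509.6 -289.6   -0. ] F [0.1 1.9 6.2] w23.6
t46.2 pos [ 5.089e+02 -2.895e+02 -4.000e-01] F [ 0.5  0.1 -0.4] w85.6
t47.9 pos [ 440.  -190.5  198.8] F [ 0.3 -0.2  0.3] w85.4
```

View pics/w8.png

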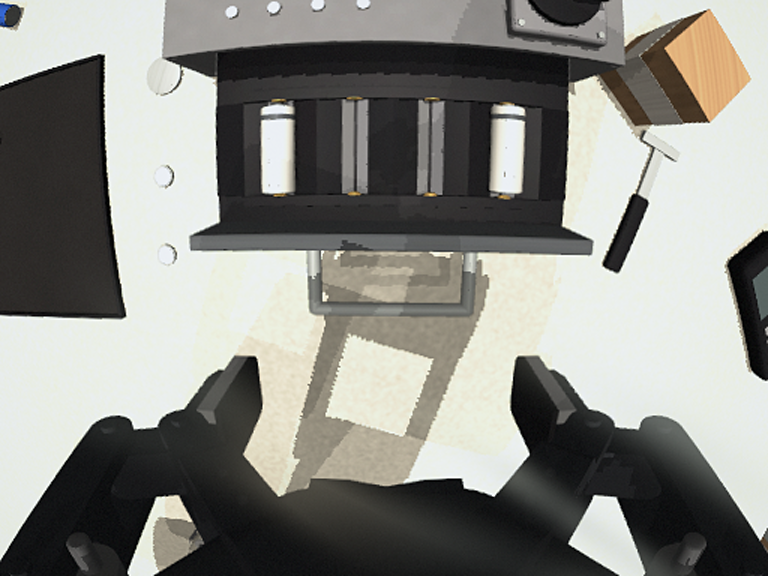

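Both cells sit in bays 4 and 1, at (277,148) and (507,148), with bands towards the back. The third goes into bay 3, with a slight tilt so the opening finger clears the cell in bay 4.

```bash
sed -i 's/def place(b,tilt=0.,h=36.)/def place(b,tilt=0.,h=36.,zr=35.5)/; s/tgt(35.5)/tgt(zr)/g' h.py; python3 - <<'E'
from h import *
pick(np.array([585.3,243.3]),-.64)
goto([500,-60,130],rot(T-np.pi/2))
place(3,tilt=.12,zr=38.5)
goto([440,-190,200],rot(T-np.pi/2)); wait(.2)
w=shot("wrist"); save(w,"w9"); np.savez("w9.npz",**w); fmt()
E
```

```text
[(array([584.4, 243.7]), -0.633, 70.7, 24.8)]
False
t51.2 pos [584.8 243.9 -19.6] F [-0.4 -0.3 -0.5] w85.2
t51.8 pos [584.8 243.9 -19.4] F [-1.   0.3  5.9] w23.9
t52.9 pos [583.6 243.4 118.9] F [-0.2  1.4 -1.3] w23.4
held w23.5
touch False
t56.0 pos [ 520.2 -170.2    2.6] F [-0.2  0.5 -1.3] w23.6
t56.6 pos [ 520.3 -170.2    2.8] F [-0.2  1.1  0.3] w85.4
t58.2 pos [ 439.9 -189.8  198.4] F [-0.1 -0.1  0.6] w85.1
```

View pics/w9.png

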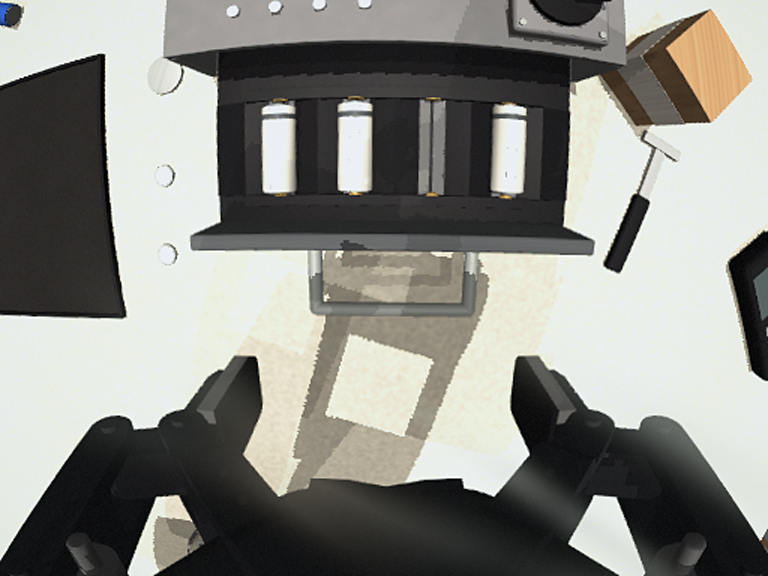

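All three lie in bays 4, 3 and 1, at (277,148), (355,147) and (508,148), bands to the back. Now I push the drawer home.

```bash
python3 - <<'E'
from h import *
gripper_close()
B=np.array([525.5,-204,0]); p=B-157*XC
goto(p+[0,0,tz(120)],rot(T-np.pi/2))
move_linear(p+[0,0,tz(54)],max_speed=100)
print(move_linear(B-20*XC+[0,0,tz(54)],max_speed=50,threshold=10)); fmt()
print(move_linear(B-8*XC+[0,0,tz(54)],max_speed=15,threshold=15)); fmt(); print((np.array(get_ee_pos())-B)@XC)
q=np.array(get_ee_pos())-40*XC; move_linear(q); move_linear([q[0],q[1],200])
open_jaws(); goto([500,-200,260],rot(T-np.pi/2)); wait(.2)
w=shot("wrist"); save(w,"w10"); fmt()
E
```

```text
False
t63.3 pos [ 505.5 -202.3   24. ] F [-2.4 -0.3 -0.6] w0.1
True
t63.8 pos [ 510.9 -202.4   23.3] F [-0.6  0.2  0.7] w0.3
-14.643676476219918
t67.0 pos [ 499.1 -199.7  258.9] F [ 0.2  0.1 -0.3] w84.8
```

View pics/w10.png

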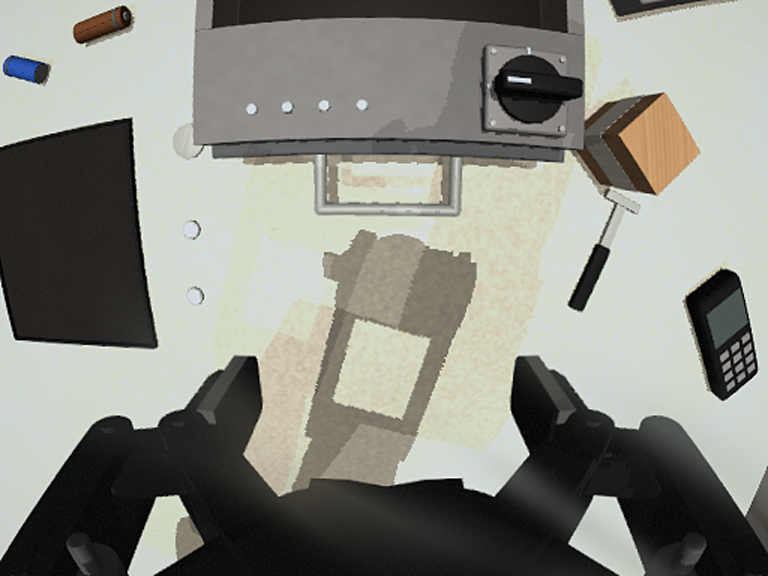

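The drawer looks shut, handle bar at (389,209), and the isolator is off with its pointer left at (515,79). I'll check the bar position numerically, then turn it on.

```bash
python3 - <<'E'
from h import *
w=shot("wrist"); b=ray(w,np.array([(320,208),(458,208)])/1.5,69)[:,:2].mean(0); print("bar",b,"shut 525.5,-204")
assert np.hypot(*(b-[525.5,-204]))<6
x,y=614.3,-315; z=tz(121)
goto([x,y,180],rot(T))
print(move_linear([x,y,z],max_speed=80,threshold=8)); fmt()
gripper_close(); fmt()
if get_grip_width()>8:
    for k in range(1,5): goto([x,y,z],rot(T-k*np.pi/8))
    fmt()
open_jaws(); move_linear([x,y,200])
goto([500,-200,260],rot(T-np.pi/2)); wait(.2)
w=shot("wrist"); save(w,"w11"); fmt()
E
```

```text
bar [ 528.10121037 -205.92821654] shut 525.5,-204
False
t69.8 pos [ 614.7 -315.2   91.7] F [ 0.7  0.3 -0.5] w85.4
t70.4 pos [ 614.6 -315.    91.3] F [0.6 1.5 2. ] w13.1
t72.3 pos [ 614.2 -314.5   91.3] F [-1.   3.3  6. ] w12.7
t74.8 pos [ 500.5 -200.7  259.1] F [-0.  -0.5 -0.2] w85.3
```

View pics/w11.png

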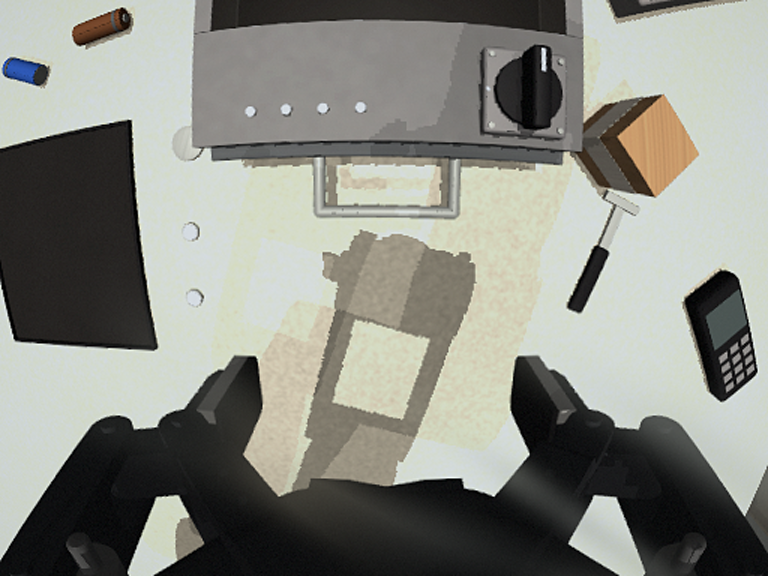

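The isolator is on, with its pointer to the back at (543,58). The drawer is shut, and the carton and opener are where they were, so I'm handing in.

```bash
python3 -c "
from h import *
close_job(); fmt()"
```

```text
the job is handed in; nothing more can be done
the job is handed in; nothing more can be done
```

The job is done and handed in at about 75 s of the 210 s allowed. No verdict came back. In order:

1. I turned the isolator off and confirmed it in an image before touching the drawer.
2. I hooked the drawer out to its stop.
3. I laid the three cells that were present in bays 4, 1 and 3, button ends to the back.
4. I pushed the drawer home to its stop and turned the isolator back on.

**Last checks:**
- **Isolator:** the final picture shows the pointer to the back, so it is on.
- **Drawer:** it stopped against the push, and the handle bar measured within about 3 mm of its original shut position.
- **Cells:** seen seated with bands to the back before the drawer was shut. I did not look at them again through the smoked window afterwards.
- **Other items:** the carton, opener, coin cells, caseback and look-alikes in the last view are where they were. The tweezer stand and watch cradle were out of that view. The arm never worked near them.

**What disagreed:**
- **Fingertips:** a touch test showed the real ends of the fingers about 30 mm behind the reported TCP. My first attempt at the isolator therefore closed above the bar and turned nothing. I corrected every height after that.
- **Grip width:** the reading also came out 1–3 mm low on parts of known size, which did no harm.

I viewed 14 pictures.

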